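Load a salvaged battery pack into the test dock

TASK

Load the blue battery pack into the test dock: first hook its orange tongue under the dock's yellow lip with the rear end still raised, then swing the rear end down in front of the red end stop, so that the pack lies flat on the deck, straight and centred, and let go. Leave the white pack where it lies.

Things in the scene. Friction and masses are not known exactly. Their poses are not given: they have to be found in the camera images.
- blue_pack_center (a point): Blue battery pack: block 86 x 50 x 34 mm (length, width, height), with a thin orange tongue (34 long, 40 wide, 10 mm thick) out of its front end, level with its underside; about 0.3 kg. Point: centre of the block, 17 mm above the underside, 77 mm from the tongue's tip, 43 mm from the rear end. x: from tongue to rear, y: across, z: up. Tongue roughly towards the robot at the start.
- blue_tongue (a point): the tip of the blue pack's tongue, mid-width and mid-thickness (5 mm above the underside); same axes as the blue pack
- dock (a point): Fixed test dock. Point: on the aluminium deck (46 mm wide, 24 above the mat), mid-width, below the free edge of the yellow lip (70 wide). x: along the deck, lip to end stop, away from the robot; z: up. Lip underside 24 mm above deck, top 30; slot under it 22 deep, to the grey housing (as high as the lip) at x = -22. Red end stop 18 tall, 12 thick, from x = +110. Beside the deck free for fingers to 16 mm below it.
- white_pack_center (a point): White battery pack: block 86 x 50 x 34 mm (length, width, height), with a thin orange tongue (34 long, 40 wide, 10 mm thick) out of its front end, level with its underside; about 0.3 kg. Point: centre of the block, 17 mm above the underside, 77 mm from the tongue's tip, 43 mm from the rear end. x: from tongue to rear, y: across, z: up.

How it is judged:
By the outcome, as a careful person would: the job done as asked, in the order asked, and still so for the second after the job is handed in, with the robot touching nothing.
It also fails if it takes over 42 s, if anything falls off the work surface, if the arm or the gripper's body presses on something with over 40 N, if the wrist force passes 120 N, or if a joint passes its speed limit or range.

ROBOT

A 6-joint arm with a two-finger parallel gripper is mounted at the origin on the work surface. World frame = base frame: x ahead of the robot, y to its left, z up, the work surface at z = 0. Lengths are in m, angles in degrees, forces in N, time in s.
With the tool pointing down it reaches from about 0.3 to 0.75 m from the base axis. Payload 8.5 kg.
Tool frame: the origin (TCP) lies on the centre line of the jaws, within the pads' length; the fingertips stand 19 mm ahead of it and the grasp point (between the pads) is the TCP (env.tcp_to_tips is the z of the fingertips in the tool frame, in m); z points along the fingers, y is the line along which they close (so a half turn about z gives the same grasp; the last joint's range is limited). The gripper opens to 85 mm and grips with 20 to 120 N. Pads are 22 mm wide; open, the fingers measure 114 mm over their backs; the gripper's body (76 mm by 85 mm) begins 54 mm behind the grasp point. The pads swing forward as they close: fully open they stand 13 mm farther back than shut.
Start: joints at [-76.564, 21.807, 74.336, -0, 83.858, -12.336], TCP at [0.239, -0.495, 0.25] pointing down, gripper open.
Joint ranges: [-178.18, 178.18], [-50.72, 133.34], [12.68, 142.11], [-81.47, 261.47], [9.98, 163.14], [-165.26, 165.26]. Speed limits (degrees/s): [136.94, 136.94, 180, 180, 180, 180].

INTERFACE

Orientations are given as a 3x3 rotation matrix whose columns are the frame's x, y, z axes.
In Python, from rig import env gives the robot as it stands.
- The arm moves only by the tool servo_tool, never from a script. Its argument "steps" is a list of rows, each an object of numbers: "tx", "ty", "tz": the shift along the world's x, y, z in cm; "yaw": the turn about the world's z in degrees; "claw": the finger opening in cm, from 0 to 8.54. In form: [{"tx": .., "ty": .., "tz": .., "yaw": .., "claw": ..}, ...]. A call has 1 to 20 rows; each row shifts and turns the commanded pose from where the row before left it; what a row does not reach is not made up. A row lasts 1/10 s, in which the tool goes at most 50 mm and 8.59 degrees, less where a joint would pass 70% of its speed; a pose out of reach is approached as far as the arm can. A call with a gripper value outside its range is refused whole. The fingers move at their own pace and stop on an object; "newtons" is the grip in N (left out, the last holds). Time passes only in rows, so rows that do not move let the fingers close. It gives the time, the measured TCP pose, the force, the opening and the grip force at its end, in the units of the state.
- env.observe(): the state, without advancing time (a new reading comes with each control period).
- env.get_image(name): name is "scene" or "top" or "wrist"; returns (picture, depth): 420x560x3 uint8, red, green, blue; 420x560 float32, m along the optical axis (not along the pixel's ray), 0 where there is no reading.
- env.camera_model(name): a dict with "fovy" (degrees; the focal length in pixels is half the picture's height over the tangent of half this angle, whatever the lens; pixels are square), "cx", "cy" (the principal point, pixels), "T" (4x4, takes a point from camera to world coordinates). Camera axes: x right, y down, z forward; pixel columns grow to the right and rows downward; lengths in m; the calibration is good to about 2 mm. A picture is of the moment at which its call begins: read the wrist's pose just before it. camera_model takes no time and is no camera call; for the wrist camera it gives the pose at the moment of the call.
- env.close_job(): hands the job in; it is judged then, once.
The state is a dict: "time_s": time; "q": joint angles; "qvel": joint speeds; "joint_efforts": joint torques, N m; "position": TCP position; "tool_rot": TCP orientation; "ft_force": force on the tool from outside, world axes, zero at the start; "wrist_torque": the same for the moment, N m; "grip_width": finger opening in m; "gripper_force": force on a finger pad.
Only numpy, scipy, OpenCV 4.12 (cv2) and the standard library are available. Lean on these libraries where they do the work, as an engineer would, in place of code of your own. Each camera call takes 0.05 s, during which the arm holds its last target. There are 200 camera calls.

## Working session

There is one attempt and no reset: what is moved stays moved. The work goes in short steps, Python scripts to look and compute and a tool call to move; the robot and the scene stay as the last step left them, time stands still between calls to the robot, and variables do not carry over. Pictures are saved under pics/ and viewed, at most 10 in all, crops included, and the job is handed in when it is done.

Besides the shell and the picture viewer there is one more tool, called by a JSON object that holds its "op" and its "data", one argument or row to a line. servo_tool: Moves the arm, as the interface text tells. Its arguments: {"type":"object","properties":{"steps":{"type":"array"},"newtons":{"type":"number"}},"required":["steps"]}

```bash
ls; mkdir -p pics; cat > h.py <<'E'
import numpy as np, cv2
from rig import env
def grab(n):
    m=env.camera_model(n); im,d=env.get_image(n); return im,d,m
def cloud(d,m):
    h,w=d.shape; f=h/2/np.tan(np.radians(m['fovy']/2)); v,u=np.mgrid[:h,:w]
    p=np.stack([(u-m['cx'])/f*d,(v-m['cy'])/f*d,d,np.ones_like(d)],-1)
    return (p@np.array(m['T']).T)[...,:3]
E
python3 - <<'E'
from h import *
for n in ('top','scene'):
    im,d,m=grab(n); cv2.imwrite(f'pics/{n}0.png',im[...,::-1]); np.savez(f'{n}0.npz',im=im,d=d,**{k:np.array(v) for k,v in m.items() if k in('fovy','cx','cy','T')})
    print(n,m,(d>0).mean())
E
```

```text
pics
top {'fovy': 44.43215320192832, 'cx': 276.7613146130844, 'cy': 208.02605539421552, 'T': array([[ 0.02388056, -0.99115681,  0.13052929,  0.36447296],
       [-0.99969189, -0.02455996, -0.00359745,  0.05032159],
       [ 0.00677144, -0.13040317, -0.99143793,  0.89431336],
       [ 0.        ,  0.        ,  0.        ,  1.        ]])} 0.9960076530612245
scene {'fovy': 47.25461048177411, 'cx': 281.54244215272786, 'cy': 218.17077886053028, 'T': array([[-8.21107349e-02,  7.34133039e-01, -6.74022632e-01,
         1.08587448e+00],
       [ 9.96622750e-01,  6.11357580e-02, -5.48225607e-02,
         7.69918571e-02],
       [ 9.59831430e-04, -6.76247810e-01, -7.36673590e-01,
         6.96534258e-01],
       [ 0.00000000e+00,  0.00000000e+00,  0.00000000e+00,
         1.00000000e+00]])} 0.9961947278911565
```

View pics/top0.png

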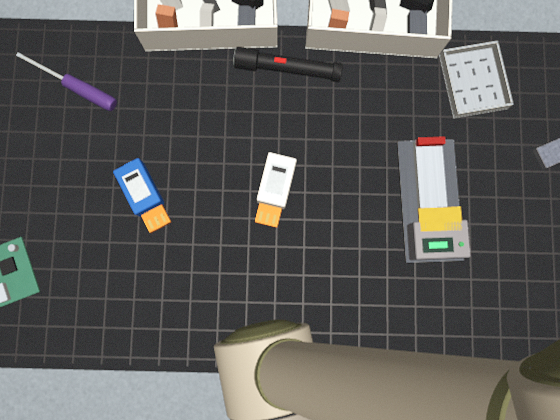

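View pics/scene0.png

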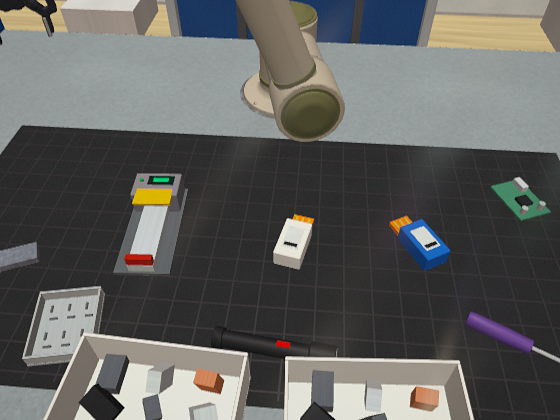

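Top view: the blue pack is at about (137,187) with its tongue at (155,218). The white pack is at (277,180), the yellow lip at (440,218), the red stop at (431,141), and the housing below the lip. The scene view agrees. Now I'll measure them.

```bash
cat >> h.py <<'E'
def masks(im):
    h=cv2.cvtColor(im,cv2.COLOR_RGB2HSV); H,S,V=[h[...,i].astype(int) for i in range(3)]
    return dict(blue=(H>100)&(H<118)&(S>150)&(V>80),orange=(H>8)&(H<20)&(S>170)&(V>150),yellow=(H>20)&(H<28)&(S>170)&(V>150),red=((H<5)|(H>175))&(S>170)&(V>100))
def plane(uv,m,z):
    f=210/np.tan(np.radians(m['fovy']/2)); T=np.array(m['T']); uv=np.atleast_2d(uv).astype(float)
    r=np.c_[(uv[:,0]-m['cx'])/f,(uv[:,1]-m['cy'])/f,np.ones(len(uv))]@T[:3,:3].T
    return T[:3,3]+r*((z-T[2,3])/r[:,2])[:,None]
def blob(mask,near=None):
    n,l,s,c=cv2.connectedComponentsWithStats(mask.astype(np.uint8))
    i=1+(np.argmax(s[1:,4]) if near is None else np.argmin(np.hypot(*(c[1:]-near).T)+1e3*(s[1:,4]<40)))
    return l==i
def rect(mask,m,z):
    # minimum-area rectangle of the blob's contour cast to height z
    k=cv2.findContours(mask.astype(np.uint8),cv2.RETR_EXTERNAL,cv2.CHAIN_APPROX_NONE)[0]
    k=max(k,key=len)[:,0]; p=plane(k,m,z)[:,:2]*1000
    return cv2.minAreaRect(p.astype(np.float32))
E
python3 - <<'E'
from h import *
S={'top':dict(blue=(137,187),orange=(155,218),yellow=(440,218),red=(431,141)),'scene':dict(blue=(425,243),orange=(401,225),yellow=(152,198),red=(140,259))}
Z=dict(blue=.034,orange=.01,yellow=.054,red=.042)
for n in S:
    m=dict(np.load(n+'0.npz')); im,d=m['im'],m['d']; P=cloud(d,m); M=masks(im)
    for k in Z:
        b=blob(M[k],S[n][k]); q=P[b]; q=q[np.abs(q[:,2]-Z[k])<.004]
        r=cv2.minAreaRect((q[:,:2]*1000).astype(np.float32))
        print(n,k,b.sum(),len(q),'medz',np.round(np.median(P[b][:,2]),4),'cloud',np.round(r[0],1),np.round(r[1],1),round(r[2],1),'ray',[np.round(x,1) for x in rect(b,m,Z[k])])
    # deck
    if 1:
        q=P[(np.abs(P[...,2]-.024)<.003)&(P[...,0]>.3)&(P[...,1]<-.1)&(P[...,1]>-.35)&(P[...,0]<.6)]
        r=cv2.minAreaRect((q[:,:2]*1000).astype(np.float32)); print('deck',len(q),[np.round(x,1) for x in r],np.median(q,0))
E
```

```text
top blue 1016 541 medz 0.0372 cloud [508.9 285.2] [86.2 49.5] 30.0 ray [array([508.3, 283.2]), array([92.7, 53.2]), np.float64(30.0)]
top orange 185 111 medz 0.0134 cloud [457.1 255.6] [33.8 39.7] 29.4 ray [array([457.6, 255.7]), array([34. , 41.2]), np.float64(29.3)]
top yellow 1 1 medz 0.0576 cloud [ 454.6 -209.2] [0. 0.] 0.0 ray [array([ 455. , -210.3]), array([0., 0.]), np.float64(0.0)]
top red 205 94 medz 0.046 cloud [ 598.2 -212.6] [11.9 45.7] 6.0 ray [array([ 598.4, -212.9]), array([14., 45.]), np.float64(1.5)]
deck 456 [array([ 495.5, -210.8]), array([ 61.5, 202.7]), np.float64(85.0)] [ 0.5330408  -0.21126028  0.02616408]
scene blue 1174 498 medz 0.0355 cloud [511.8 287.8] [85.6 52. ] 30.4 ray [array([519. , 284.3]), array([101.8,  69.4]), np.float64(29.8)]
scene orange 129 62 medz 0.0138 cloud [452.3 254. ] [25.2 43.4] 42.9 ray [array([451. , 257.2]), array([28.8, 42. ]), np.float64(35.4)]
scene yellow 551 411 medz 0.0572 cloud [ 463.2 -218.6] [42.6 70.2] 1.8 ray [array([ 462.8, -219.5]), array([42.8, 69.8]), np.float64(3.1)]
scene red 263 149 medz 0.0441 cloud [ 600.3 -209.7] [13.8 47. ] 1.3 ray [array([ 602.2, -209.5]), array([21.6, 48.8]), np.float64(4.8)]
deck 549 [array([ 496.4, -221. ]), array([ 85.4, 195.3]), np.float64(84.5)] [ 0.51718227 -0.21205591  0.02621385]
```

```bash
python3 - <<'E'
from h import *
for n,sd in (('top',(432,180)),('scene',(150,230))):
    m=dict(np.load(n+'0.npz')); im=m['im']; h=cv2.cvtColor(im,cv2.COLOR_RGB2HSV)
    print(im[sd[1],sd[0]-14:sd[0]+30:3].tolist())
    print('yel',h[218,440] if n=='top' else h[198,152], h[222,430])
    b=blob((h[...,2]>165)&(h[...,1]<60),sd)
    print(n,b.sum(),[np.round(x,1) for x in rect(b,m,.024)])
    y=blob((h[...,0]>19)&(h[...,0]<32)&(h[...,1]>150)&(h[...,2]>120),(440,218) if n=='top' else (152,198))
    print('lip',y.sum(),[np.round(x,1) for x in rect(y,m,.054)])
    k=[]
    for v in range(0,420):
        u=np.flatnonzero(b[v])
        if len(u)>10: k.append((u[0]-.5,v,u[-1]+.5))
    k=np.array(k)[4:-4]; L=plane(k[:,:2],m,.024); R=plane(k[:,[2,1]],m,.024); C=(L+R)/2
    for X in(L,R,C):
        p=np.polyfit(X[:,0],X[:,1],1); print('line y=',np.round(np.polyval(p,[.48,.59])*1000,1),'ang',np.degrees(np.arctan(p[0])))
E
```

```text
[[211, 216, 219], [226, 232, 236], [225, 229, 234], [224, 230, 234], [225, 231, 235], [225, 231, 236], [224, 229, 233], [223, 229, 233], [223, 229, 233], [165, 171, 176], [116, 120, 125], [119, 123, 128], [120, 124, 129], [79, 81, 87], [55, 54, 55]]
yel [ 24 165 239] [ 24 170 239]
top 1701 [array([ 541.1, -217.5]), array([108.3,  47.6]), np.float64(3.5)]
lip 806 [array([ 464.8, -222.2]), array([37.4, 70.9]), np.float64(4.2)]
line y= [-197.5 -190.6] ang 3.585864566021672
line y= [-245.1 -238.4] ang 3.526385041327059
line y= [-221.3 -214.5] ang 3.5564635850516764
[[101, 104, 105], [198, 203, 201], [197, 202, 202], [196, 202, 201], [199, 204, 204], [203, 208, 206], [196, 201, 200], [200, 205, 205], [204, 209, 208], [95, 93, 89], [100, 103, 105], [102, 105, 108], [100, 102, 103], [101, 101, 103], [105, 107, 107]]
yel [ 25 255 218] [130  16  48]
scene 1209 [array([ 522.2, -216.4]), array([127.7,  46.1]), np.float64(3.6)]
lip 591 [array([ 463.8, -219.7]), array([42.9, 71.1]), np.float64(4.8)]
line y= [-242.  -235.3] ang 3.4622993099668906
line y= [-195.7 -188.8] ang 3.5564230286658836
line y= [-218.8 -212.1] ang 3.510228613238892
```

```bash
python3 - <<'E'
from h import *
s=env.observe(); print(s['time_s'],s['position'],np.round(s['tool_rot'],3),s['ft_force'],s['grip_width'],env.tcp_to_tips)
E
```

```text
0.1 [ 0.23907651 -0.49504309  0.24977695] [[ 0.901  0.435 -0.   ]
 [ 0.435 -0.901  0.001]
 [ 0.    -0.001 -1.   ]] [-0.33279965  0.72904693  0.9997605 ] 0.08558523863668774 0.019
```

{"op": "servo_tool", "data": {
  "steps": [
    {"tx":1.5,"ty":4.3,"claw":8},
    {"tx":1.5,"ty":4.3},
    {"tx":1.5,"ty":4.3},
    {"tx":1.5,"ty":4.3},
    {"tx":1.5,"ty":4.3},
    {"tx":1.5,"ty":4.3},
    {"tx":1.5,"ty":4.3},
    {"tx":1.5,"ty":4.3},
    {"tx":1.5,"ty":4.3},
    {"tx":1.5,"ty":4.3},
    {"tx":1.5,"ty":4.3},
    {"tx":1.5,"ty":4.3},
    {"tx":1.5,"ty":4.3},
    {"tx":1.5,"ty":4.3},
    {"tx":1.5,"ty":4.3},
    {"tx":1.5,"ty":4.3},
    {"tx":1.5,"ty":4.3,"yaw":2},
    {"tx":1.5,"ty":4.3,"yaw":2.2,"tz":-3},
    {"ty":0.7,"tz":-3},
    {}
  ]
}}

```text
invalid input at $.steps[0]: expected keys tx, ty, tz, yaw, claw
```

```bash
python3 - <<'E'
from h import *
s=env.observe(); print(s['time_s'],s['position'],np.round(s['tool_rot'],3),np.round(s['q']))
im,d,m=grab('wrist'); cv2.imwrite('pics/w1.png',im[...,::-1]); np.savez('w1.npz',im=im,d=d,**m)
P=cloud(d,m); M=masks(im)
for k,z in(('blue',.034),('orange',.01)):
    b=blob(M[k]); q=P[b]; q=q[np.abs(q[:,2]-z)<.004]; print(k,b.sum(),np.median(P[b][:,2]),[np.round(x,1) for x in cv2.minAreaRect((q[:,:2]*1000).astype(np.float32))],[np.round(x,1) for x in rect(b,m,z)])
E
```

```text
0.1 [ 0.23907651 -0.49504309  0.24977695] [[ 0.901  0.435 -0.   ]
 [ 0.435 -0.901  0.001]
 [ 0.    -0.001 -1.   ]] [-77.  22.  74.   0.  84. -12.]
blue 2360 0.02630331426058352 [array([ 460.3, -641.9]), array([44.7, 20.7]), np.float64(49.6)] [array([ 462.3, -646.1]), array([58. , 44.6]), np.float64(86.4)]Traceback (most recent call last):
  File "<stdin>", line 6, in <module>
  File "h.py", line 18, in blob
    i=1+(np.argmax(s[1:,4]) if near is None else np.argmin(np.hypot(*(c[1:]-near).T)+1e3*(s[1:,4]<40)))
         ~~~~~~~~~^^^^^^^^^
    return _wrapfunc(a, 'argmax', axis=axis, out=out, **kwds)
    return bound(*args, **kwds)
ValueError: attempt to get argmax of an empty sequence
```

View pics/w1.png

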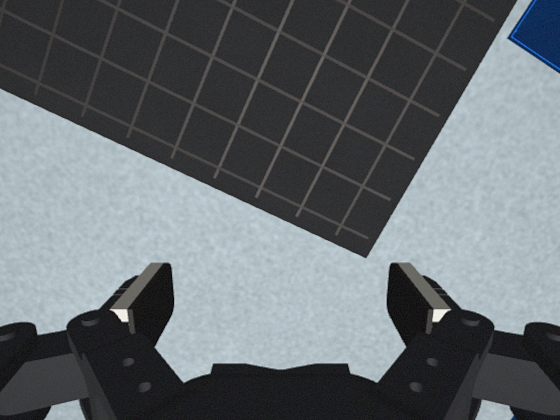

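All keys are required in every row, so the arm did not move. The picture shows only the mat corner and the open fingers.

{"op": "servo_tool", "data": {
  "steps": [
    {"tx":1.5,"ty":4.3,"tz":0,"yaw":0,"claw":8},
    {"tx":1.5,"ty":4.3,"tz":0,"yaw":0,"claw":8},
    {"tx":1.5,"ty":4.3,"tz":0,"yaw":0,"claw":8},
    {"tx":1.5,"ty":4.3,"tz":0,"yaw":0,"claw":8},
    {"tx":1.5,"ty":4.3,"tz":0,"yaw":0,"claw":8},
    {"tx":1.5,"ty":4.3,"tz":0,"yaw":0,"claw":8},
    {"tx":1.5,"ty":4.3,"tz":0,"yaw":0,"claw":8},
    {"tx":1.5,"ty":4.3,"tz":0,"yaw":0,"claw":8},
    {"tx":1.5,"ty":4.3,"tz":0,"yaw":0,"claw":8},
    {"tx":1.5,"ty":4.3,"tz":0,"yaw":0,"claw":8},
    {"tx":1.5,"ty":4.3,"tz":0,"yaw":0,"claw":8},
    {"tx":1.5,"ty":4.3,"tz":0,"yaw":0,"claw":8},
    {"tx":1.5,"ty":4.3,"tz":0,"yaw":0,"claw":8},
    {"tx":1.5,"ty":4.3,"tz":0,"yaw":0,"claw":8},
    {"tx":1.5,"ty":4.3,"tz":0,"yaw":0,"claw":8},
    {"tx":1.5,"ty":4.3,"tz":0,"yaw":0,"claw":8},
    {"tx":1.5,"ty":4.3,"tz":0,"yaw":2,"claw":8},
    {"tx":1.5,"ty":4.3,"tz":-3,"yaw":2.2,"claw":8},
    {"tx":0,"ty":0.7,"tz":-3,"yaw":0,"claw":8},
    {"tx":0,"ty":0,"tz":0,"yaw":0,"claw":8}
  ]
}}

```text
time_s: 2.15
position: [0.5061, 0.2828, 0.1887]
tool_rot: [[0.865, 0.501, -0.008], [0.501, -0.865, -0.003], [-0.008, -0.002, -1.0]]
ft_force: [-0.1, -0.4, 0.9]
grip_width: 0.0799
gripper_force: 0.0
```

```bash
python3 - <<'E'
from h import *
s=env.observe(); print(s['time_s'],s['position'],np.round(s['tool_rot'],3),np.round(s['q']))
im,d,m=grab('wrist'); cv2.imwrite('pics/w2.png',im[...,::-1]); np.savez('w2.npz',im=im,d=d,**m)
P=cloud(d,m); M=masks(im)
for k,z in(('blue',.034),('orange',.01)):
    b=blob(M[k]); q=P[b]; q=q[np.abs(q[:,2]-z)<.004]; print(k,b.sum(),np.median(P[b][:,2]),[np.round(x,1) for x in cv2.minAreaRect((q[:,:2]*1000).astype(np.float32))],[np.round(x,1) for x in rect(b,m,z)])
E
```

```text
2.15 [0.50607764 0.28284383 0.18865793] [[ 0.865  0.501 -0.008]
 [ 0.501 -0.865 -0.003]
 [-0.008 -0.002 -1.   ]] [18. 28. 75.  0. 78. 77.]
blue 544 0.03518956197976941 [array([508.6, 287.7]), array([86.2, 49.8]), np.float64(29.8)] [array([509.2, 287.8]), array([87.7, 50.2]), np.float64(29.8)]
orange 11 0.003259698475561068 [array([0., 0.]), array([0., 0.]), np.float64(0.0)] [array([447.4, 236.4]), array([0. , 9.2]), np.float64(30.1)]
```

View pics/w2.png

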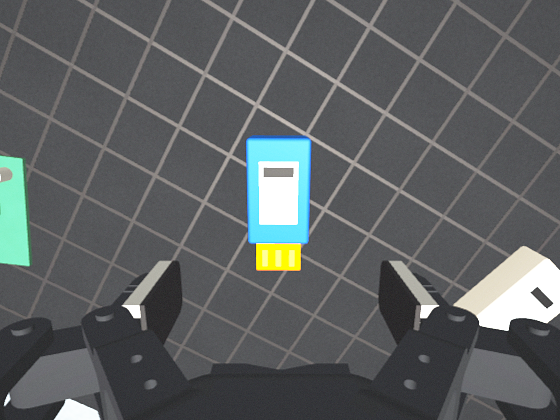

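The wrist view shows the pack at (278,190), between the fingers and aligned with them. I'll descend and grip.

{"op": "servo_tool", "data": {
  "steps": [
    {"tx":0,"ty":0,"tz":-4,"yaw":0,"claw":8},
    {"tx":0,"ty":0.05,"tz":-4,"yaw":0,"claw":8},
    {"tx":0,"ty":0,"tz":-4,"yaw":0,"claw":8},
    {"tx":0,"ty":0,"tz":-3,"yaw":0,"claw":8},
    {"tx":0,"ty":0,"tz":-1.8,"yaw":0,"claw":8},
    {"tx":0,"ty":0,"tz":0,"yaw":0,"claw":8},
    {"tx":0,"ty":0,"tz":0,"yaw":0,"claw":4},
    {"tx":0,"ty":0,"tz":0,"yaw":0,"claw":4},
    {"tx":0,"ty":0,"tz":0,"yaw":0,"claw":4},
    {"tx":0,"ty":0,"tz":0,"yaw":0,"claw":4},
    {"tx":0,"ty":0,"tz":0,"yaw":0,"claw":4}
  ],
  "newtons": 20
}}

```text
time_s: 3.3
position: [0.5089, 0.2829, 0.0271]
tool_rot: [[0.866, 0.499, 0.004], [0.499, -0.866, 0.001], [0.004, 0.001, -1.0]]
ft_force: [-1.0, -0.3, 6.6]
grip_width: 0.0498
gripper_force: 21.8
```

{"op": "servo_tool", "data": {
  "steps": [
    {"tx":0,"ty":0,"tz":1,"yaw":0,"claw":4},
    {"tx":0,"ty":0,"tz":2,"yaw":0,"claw":4},
    {"tx":0,"ty":0,"tz":2.5,"yaw":0,"claw":4},
    {"tx":0,"ty":0,"tz":2.5,"yaw":0,"claw":4},
    {"tx":0,"ty":-1,"tz":1,"yaw":0,"claw":4},
    {"tx":0.2,"ty":-2,"tz":0,"yaw":-1,"claw":4},
    {"tx":0.4,"ty":-3.5,"tz":0,"yaw":-2,"claw":4},
    {"tx":0.5,"ty":-4,"tz":0,"yaw":-2.2,"claw":4},
    {"tx":0.5,"ty":-4,"tz":0,"yaw":-2.2,"claw":4},
    {"tx":0.5,"ty":-4,"tz":0,"yaw":-2.2,"claw":4},
    {"tx":0.5,"ty":-4,"tz":0,"yaw":-2.2,"claw":4},
    {"tx":0.5,"ty":-4,"tz":0,"yaw":-2.2,"claw":4},
    {"tx":0.5,"ty":-4,"tz":0,"yaw":-2.2,"claw":4},
    {"tx":0.5,"ty":-4,"tz":0,"yaw":-2.2,"claw":4},
    {"tx":0.5,"ty":-4,"tz":0,"yaw":-2.2,"claw":4},
    {"tx":0.5,"ty":-4,"tz":0,"yaw":-2.2,"claw":4},
    {"tx":0.4,"ty":-3.5,"tz":0,"yaw":-2,"claw":4},
    {"tx":0.4,"ty":-2.5,"tz":0,"yaw":-1.6,"claw":4},
    {"tx":0,"ty":-1,"tz":0,"yaw":0,"claw":4},
    {"tx":0,"ty":0,"tz":0,"yaw":0,"claw":4}
  ]
}}

```text
time_s: 5.3
position: [0.5661, -0.2134, 0.1144]
tool_rot: [[0.998, 0.061, -0.001], [0.061, -0.998, 0.0], [-0.001, -0.0, -1.0]]
ft_force: [0.8, 1.2, -3.3]
grip_width: 0.0496
gripper_force: 22.6
```

```bash
python3 - <<'E'
from h import *
s=env.observe(); print(s['time_s'],s['position'],np.round(s['tool_rot'],3),np.round(s['ft_force'],1),s['grip_width'])
im,d,m=grab('wrist'); cv2.imwrite('pics/w3.png',im[...,::-1]); np.savez('w3.npz',im=im,d=d,**m)
im,d,m=grab('scene'); cv2.imwrite('pics/s3.png',cv2.resize(im[100:300,60:340,::-1],None,fx=2,fy=2)); np.savez('s3.npz',im=im,d=d,**m)
E
```

```text
5.3 [ 0.56610358 -0.21341287  0.11443405] [[ 0.998  0.061 -0.001]
 [ 0.061 -0.998  0.   ]
 [-0.001 -0.    -1.   ]] [ 0.8  1.2 -3.3] 0.04963872930785133
```

View pics/w3.png

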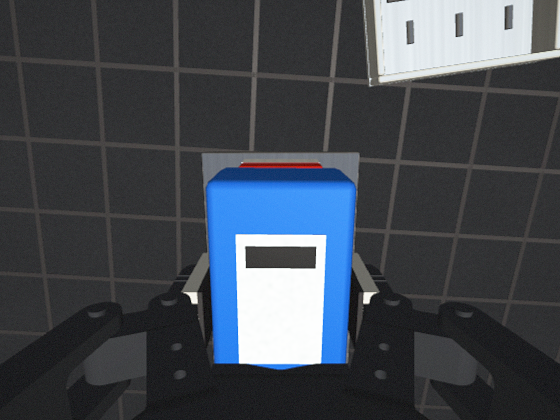

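View pics/s3.png

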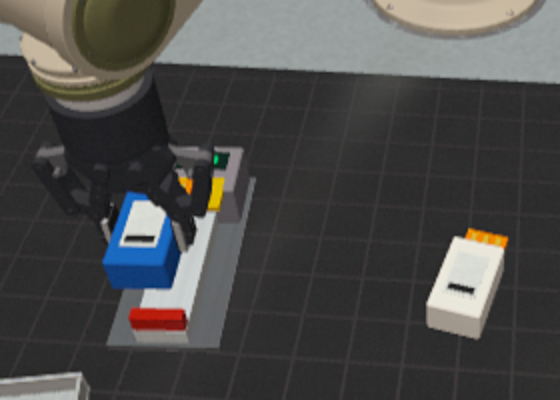

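The pack is held roughly level over the dock. In the wrist view the stop is at columns 240–322, row 165, and the pack's rear is centred at about column 282. I'll compute the lateral offset and the tilt.

```bash
cat >> h.py <<'E'
O=np.array([.4835,-.2198,.024]); A=np.radians(3.55); RD=np.array([[np.cos(A),np.sin(A),0],[-np.sin(A),np.cos(A),0],[0,0,1]])
def dock(p): return (np.asarray(p)-O)@RD.T*1000
def tilt(npz):
    # blue/white top face fit in dock frame (mm): pitch slope, roll slope, extents
    m=dict(np.load(npz)); P=dock(cloud(m['d'],m)); M=masks(m['im']); b=blob(M['blue']); q=P[b]; q=q[q[:,2]>np.percentile(q[:,2],50)-3]
    for _ in range(4):
        c=np.linalg.lstsq(np.c_[q[:,:2],np.ones(len(q))],q[:,2],rcond=None)[0]; r=q[:,2]-q[:,:2]@c[:2]-c[2]; q=q[np.abs(r)<max(1.5,1.5*r.std())]
    print(npz,'pitch %.1f roll %.1f n%d'%(*np.degrees(np.arctan(c[:2])),len(q)),'x',np.percentile(q[:,0],[1,99]).round(1),'y',np.percentile(q[:,1],[1,99]).round(1),'z at x=50,90',(c@[50,0,1]).round(1),(c@[90,0,1]).round(1),'all x',np.percentile(P[b][:,0],[1,99]).round(1))
E
python3 - <<'E'
from h import *
m=dict(np.load('w3.npz')); M=masks(m['im']); print(m['cx'],m['cy'],m['fovy'])
b=blob(M['red']); q=cloud(m['d'],m)[b]; print('red',b.sum(),dock(np.median(q,0)))
v,u=np.nonzero(b); print(u.min(),u.max(),v.min(),v.max(), dock(plane([[u.min()-.5,v.min()],[u.max()+.5,v.min()]],m,.042)))
bb=blob(M['blue'])
for r in (180,200,220): 
    uu=np.flatnonzero(bb[r]); print(r,uu[0],uu[-1], dock(plane([[uu[0]-.5,r],[uu[-1]+.5,r]],m,.1214))[:,1])
tilt('s3.npz'); tilt('w3.npz')
print('tcp',dock(env.observe()['position']))
E
```

```text
279.92135782008995 209.7506216136647 61.02462758222956
red 276 [120.92572742   0.20159399  18.38354363]
240 321 163 167 [[122.06914992  24.32269082  18.        ]
 [122.0178039  -20.62019486  18.        ]]
180 210 350 [ 25.302109   -21.13029378]
200 207 355 [ 26.65897721 -23.13881619]
220 208 353 [ 26.69944711 -22.83386303]
s3.npz pitch 22.5 roll -6.2 n505 x [-1079.4   552.6] y [271.  719.4] z at x=50,90 464.2 480.8 all x [-1079.1 -1056.8]
w3.npz pitch -0.2 roll 0.1 n13781 x [ 60.4 126.5] y [-21.7  26.1] z at x=50,90 100.6 100.4 all x [ 60.4 127.4]
tcp [83.18558428  3.25024985 90.61955129]
```

{"op": "servo_tool", "data": {
  "steps": [
    {"tx":0,"ty":0,"tz":-1.5,"yaw":0,"claw":4},
    {"tx":0,"ty":0,"tz":-2,"yaw":0,"claw":4},
    {"tx":0,"ty":0,"tz":-0.9,"yaw":0,"claw":4},
    {"tx":0,"ty":0,"tz":-0.2,"yaw":0,"claw":4},
    {"tx":0,"ty":0,"tz":-0.1,"yaw":0,"claw":4},
    {"tx":0,"ty":0,"tz":-0.1,"yaw":0,"claw":4},
    {"tx":0,"ty":0,"tz":-0.1,"yaw":0,"claw":4},
    {"tx":0,"ty":0,"tz":-0.1,"yaw":0,"claw":4},
    {"tx":0,"ty":0,"tz":-0.1,"yaw":0,"claw":4},
    {"tx":0,"ty":0,"tz":-0.1,"yaw":0,"claw":4},
    {"tx":0,"ty":0,"tz":0,"yaw":0,"claw":4}
  ]
}}

```text
time_s: 6.5
position: [0.5663, -0.2121, 0.0652]
tool_rot: [[0.998, 0.063, -0.0], [0.063, -0.998, -0.0], [-0.0, 0.0, -1.0]]
ft_force: [-11.1, 4.0, 13.0]
grip_width: 0.0495
gripper_force: 25.3
```

```bash
python3 - <<'E'
from h import *
s=env.observe(); print(s['time_s'],dock(s['position']),np.round(s['ft_force'],1),np.round(s['wrist_torque'],2))
im,d,m=grab('wrist'); np.savez('w4.npz',im=im,d=d,**m); tilt('w4.npz')
E
```

```text
6.5 [83.12340523  2.58811909 41.16293047] [-11.1   4.   13. ] [0.67 1.41 0.04]
w4.npz pitch 5.4 roll 0.0 n11951 x [ 71.9 124.8] y [-20.1  27.5] z at x=50,90 49.5 53.3 all x [ 60.1 128.1]
```

{"op": "servo_tool", "data": {
  "steps": [
    {"tx":0,"ty":0,"tz":-0.1,"yaw":0,"claw":4},
    {"tx":0,"ty":0,"tz":-0.1,"yaw":0,"claw":4},
    {"tx":0,"ty":0,"tz":-0.1,"yaw":0,"claw":4},
    {"tx":0,"ty":0,"tz":-0.1,"yaw":0,"claw":4},
    {"tx":0,"ty":0,"tz":0,"yaw":0,"claw":4}
  ]
}}

```text
time_s: 7.05
position: [0.5659, -0.2121, 0.062]
tool_rot: [[0.998, 0.063, -0.001], [0.063, -0.998, -0.001], [-0.001, 0.001, -1.0]]
ft_force: [-15.2, 4.7, 22.7]
grip_width: 0.0497
gripper_force: 27.4
```

```bash
python3 - <<'E'
from h import *
s=env.observe(); print(s['time_s'],dock(s['position']),np.round(s['ft_force'],1),np.round(s['wrist_torque'],2))
im,d,m=grab('wrist'); np.savez('w5.npz',im=im,d=d,**m); tilt('w5.npz')
E
```

```text
7.05 [82.76892681  2.6126771  38.04721929] [-15.2   4.7  22.7] [0.83 2.11 0.1 ]
w5.npz pitch 9.3 roll 0.0 n10452 x [ 84.9 122.4] y [-20.1  27.4] z at x=50,90 45.6 52.2 all x [ 59.3 127.6]
```

{"op": "servo_tool", "data": {
  "steps": [
    {"tx":0,"ty":0,"tz":0.3,"yaw":0,"claw":4},
    {"tx":0,"ty":0,"tz":0.3,"yaw":0,"claw":4},
    {"tx":0,"ty":0,"tz":0,"yaw":0,"claw":4}
  ]
}}

```text
time_s: 7.4
position: [0.5673, -0.2126, 0.0653]
tool_rot: [[0.998, 0.062, 0.001], [0.062, -0.998, -0.001], [0.001, 0.001, -1.0]]
ft_force: [0.1, 0.1, -4.4]
grip_width: 0.0498
gripper_force: 24.3
```

```bash
python3 - <<'E'
from h import *
s=env.observe(); print(s['time_s'],dock(s['position']),np.round(s['ft_force'],1),np.round(s['wrist_torque'],2))
im,d,m=grab('wrist'); np.savez('w6.npz',im=im,d=d,**m); tilt('w6.npz')
im,d,m=grab('scene'); cv2.imwrite('pics/s6.png',cv2.resize(im[150:290,80:260,::-1],None,fx=4,fy=4,interpolation=cv2.INTER_CUBIC)); np.savez('s6.npz',im=im,d=d,**m)
P=dock(cloud(d,m)); b=masks(im)
w=np.zeros(im.shape[:2],bool); w[150:290,80:260]=1
for k in('blue','red','orange','yellow'):
    M=b[k]&w; q=P[M]; print(k,len(q),np.percentile(q,[2,50,98],axis=0).round(1).tolist() if len(q) else '')
E
```

```text
7.4 [84.10749783  2.01573842 41.33289614] [ 0.1  0.1 -4.4] [ 0.05  0.   -0.01]
w6.npz pitch 9.3 roll 0.0 n10428 x [ 86.4 123.7] y [-20.7  26.8] z at x=50,90 48.6 55.2 all x [ 60.5 128.9]
blue 842 [[55.8, -20.0, 32.0], [123.3, 5.5, 53.4], [130.8, 28.8, 62.3]]
red 97 [[120.6, -18.3, 6.7], [122.4, 4.2, 13.5], [164.2, 44.1, 71.9]]
orange 9 [[12.9, 18.3, 15.1], [18.1, 21.0, 16.6], [69.0, 41.0, 69.0]]
yellow 151 [[-38.1, -2.1, 31.6], [-29.8, 17.8, 33.4], [-15.6, 35.3, 35.1]]
```

View pics/s6.png

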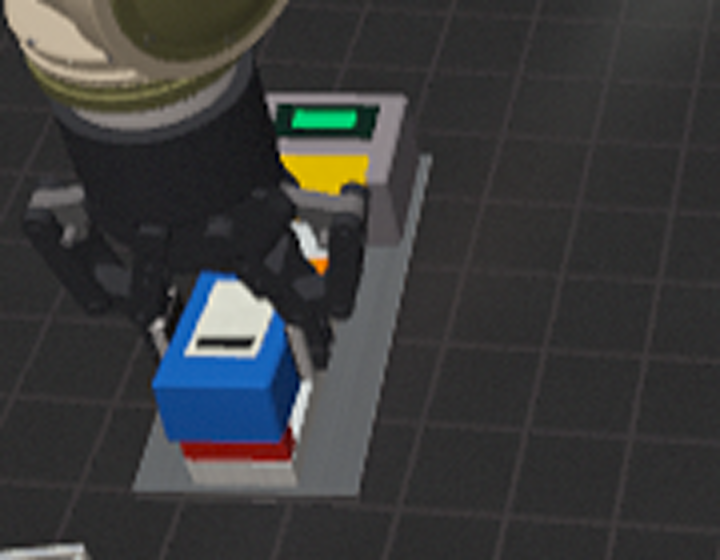

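```bash
python3 - <<'E'
from h import *
m=dict(np.load('s6.npz'))
c=lambda *p:[(80+x/4-.375,150+y/4-.375) for x,y in p]
print('stop',dock(plane(c((183,458),(293,460)),m,.024)).round(1).tolist())
print('stop foot',dock(plane(c((190,482),(295,484)),m,.0)).round(1).tolist())
print('pack bot',dock(plane(c((167,440),(283,441)),m,.024+.0275)).round(1).tolist())
print('pack top',dock(plane(c((154,386),(268,387)),m,.024+.0612)).round(1).tolist())
m=dict(np.load('w6.npz')); b=masks(m['im']); bb=blob(b['blue'])
for r in (195,215,235):
    uu=np.flatnonzero(bb[r]); d=np.median(cloud(m['d'],m)[r,uu[5]:uu[-5]][:,2]); print(r,uu[0],uu[-1],d, dock(plane([[uu[0]-.5,r],[uu[-1]+.5,r]],m,d))[:,:2].round(1).tolist())
v,u=np.nonzero(b['red']); print(len(u))
# base-plate sides in wrist image vs. pack, z=0?
E
```

```text
stop [[117.1, -23.6, 0.0], [117.2, 24.7, 0.0]]
stop foot [[112.4, -27.3, -24.0], [112.6, 19.9, -24.0]]
pack bot [[128.3, -21.0, 27.5], [127.8, 28.0, 27.5]]
pack top [[126.4, -18.6, 61.2], [125.9, 28.3, 61.2]]
195 205 354 0.07984488459308653 [[124.7, 26.5], [124.7, -20.3]]
215 201 359 0.08434282623620246 [[119.5, 27.0], [119.5, -21.2]]
235 203 357 0.08306618112628528 [[112.7, 27.1], [112.7, -21.2]]
0
```

{"op": "servo_tool", "data": {
  "steps": [
    {"tx":0,"ty":-0.08,"tz":-0.15,"yaw":0,"claw":4},
    {"tx":0,"ty":-0.08,"tz":-0.15,"yaw":0,"claw":4},
    {"tx":-0.35,"ty":-0.02,"tz":0,"yaw":0,"claw":4},
    {"tx":-0.35,"ty":-0.02,"tz":0,"yaw":0,"claw":4},
    {"tx":-0.35,"ty":-0.02,"tz":0,"yaw":0,"claw":4},
    {"tx":-0.35,"ty":-0.02,"tz":0,"yaw":0,"claw":4},
    {"tx":-0.35,"ty":-0.02,"tz":0,"yaw":0,"claw":4},
    {"tx":-0.35,"ty":-0.02,"tz":0,"yaw":0,"claw":4},
    {"tx":-0.35,"ty":-0.02,"tz":0,"yaw":0,"claw":4},
    {"tx":-0.3,"ty":-0.03,"tz":0,"yaw":0,"claw":4},
    {"tx":0,"ty":0,"tz":0,"yaw":0,"claw":4},
    {"tx":0,"ty":0,"tz":0,"yaw":0,"claw":4}
  ]
}}

```text
time_s: 8.7
position: [0.5389, -0.2157, 0.0616]
tool_rot: [[0.998, 0.062, -0.001], [0.062, -0.998, 0.0], [-0.001, -0.0, -1.0]]
ft_force: [-0.8, -0.2, -1.0]
grip_width: 0.0496
gripper_force: 24.7
```

```bash
cat > look.py <<'E'
import sys; from h import *
t=sys.argv[1]; s=env.observe(); print(s['time_s'],'tcp',dock(s['position']).round(1),np.round(s['ft_force'],1))
im,d,m=grab('wrist'); np.savez(t+'.npz',im=im,d=d,**m); tilt(t+'.npz'); cv2.imwrite(f'pics/{t}.png',im[...,::-1])
b=masks(im); bb=blob(b['blue']); P=cloud(d,m)
v0=np.nonzero(bb.sum(1)>100)[0][0]
for r in (v0+8,v0+25,v0+40):
    uu=np.flatnonzero(bb[r]); z=np.median(P[r,uu[5]:uu[-5]][:,2]); print('blue',r,uu[0],uu[-1], dock(plane([[uu[0]-.5,r],[uu[-1]+.5,r]],m,z)).round(1).tolist())
if b['red'].any():
    r=blob(b['red']); v,u=np.nonzero(r); print('red',r.sum(),u.min(),u.max(),v.min(),v.max())
    for q in (v.min()+1,(v.min()+v.max())//2): uu=np.flatnonzero(r[q]); print(dock(plane([[uu[0]-.5,q],[uu[-1]+.5,q]],m,.042)).round(1).tolist())
E
python3 look.py w7
```

```text
8.7 tcp [55.5  0.7 37.6] [-0.8 -0.2 -1. ]
w7.npz pitch 9.0 roll 0.1 n10491 x [57.4 95.2] y [-21.9  25.5] z at x=50,90 49.7 56.0 all x [ 32.  100.3]
blue 178 214 346 [[98.9, 25.0, 36.8], [98.9, -21.7, 36.8]]
blue 195 205 355 [[96.2, 25.1, 52.1], [96.2, -21.9, 52.1]]
blue 210 200 359 [[92.6, 25.9, 56.7], [92.6, -22.4, 56.7]]
red 3695 219 338 114 145
[[120.2, 25.0, 18.0], [120.2, -21.0, 18.0]]
[[114.9, 25.2, 18.0], [114.9, -21.2, 18.0]]
```

View pics/w7.png

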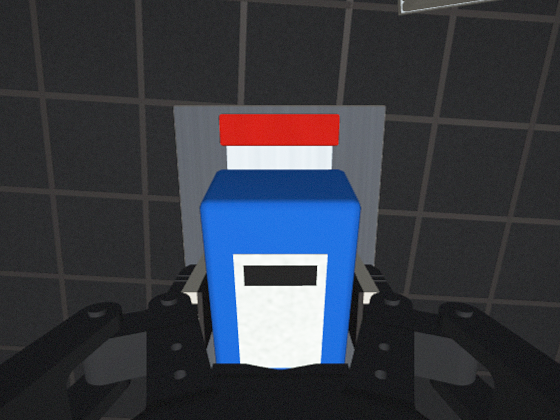

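The tongue is under the lip and the rear is raised 9°. The pack and stop (219–338 × 114–145 px) are aligned laterally to within 0.3 mm. Now I'll swing it down.

{"op": "servo_tool", "data": {
  "steps": [
    {"tx":0,"ty":0,"tz":-0.2,"yaw":0,"claw":4},
    {"tx":0,"ty":0,"tz":-0.2,"yaw":0,"claw":4},
    {"tx":0.05,"ty":0,"tz":-0.15,"yaw":0,"claw":4},
    {"tx":0.05,"ty":0,"tz":-0.15,"yaw":0,"claw":4},
    {"tx":0.05,"ty":0.01,"tz":-0.15,"yaw":0,"claw":4},
    {"tx":0.05,"ty":0,"tz":-0.15,"yaw":0,"claw":4},
    {"tx":0.05,"ty":0.01,"tz":-0.15,"yaw":0,"claw":4},
    {"tx":0.05,"ty":0,"tz":-0.15,"yaw":0,"claw":4},
    {"tx":0,"ty":0,"tz":-0.1,"yaw":0,"claw":4},
    {"tx":0,"ty":0,"tz":0,"yaw":0,"claw":4}
  ]
}}

```text
time_s: 9.75
position: [0.5424, -0.2155, 0.0486]
tool_rot: [[0.998, 0.062, 0.0], [0.062, -0.998, -0.0], [0.0, 0.0, -1.0]]
ft_force: [0.1, 0.8, 9.8]
grip_width: 0.0495
gripper_force: 25.8
```

```bash
python3 look.py w8
```

```text
9.75 tcp [59.   0.6 24.6] [0.1 0.8 9.8]
w8.npz pitch -0.0 roll 0.0 n13753 x [ 38.4 101. ] y [-22.2  25.6] z at x=50,90 37.2 37.1 all x [ 38.5 101.8]
blue 182 214 346 [[101.6, 24.3, 27.2], [101.6, -21.3, 27.2]]
blue 199 204 356 [[98.0, 25.8, 37.4], [98.0, -22.8, 37.4]]
blue 214 205 355 [[93.1, 25.8, 37.3], [93.1, -22.7, 37.3]]
red 4539 213 344 124 158
[[120.4, 25.0, 18.0], [120.4, -21.0, 18.0]]
[[114.8, 25.3, 18.0], [114.8, -21.2, 18.0]]
```

{"op": "servo_tool", "data": {
  "steps": [
    {"tx":0,"ty":0,"tz":-0.1,"yaw":0,"claw":4},
    {"tx":0,"ty":0,"tz":-0.1,"yaw":0,"claw":4},
    {"tx":0,"ty":0,"tz":0,"yaw":0,"claw":4}
  ]
}}

```text
time_s: 10.1
position: [0.5425, -0.2155, 0.0485]
tool_rot: [[0.998, 0.062, 0.001], [0.062, -0.998, -0.001], [0.001, 0.001, -1.0]]
ft_force: [-6.3, 3.6, 25.6]
grip_width: 0.0494
gripper_force: 27.9
```

```bash
python3 look.py w9
```

```text
10.1 tcp [59.1  0.6 24.5] [-6.3  3.6 25.6]
w9.npz pitch -0.0 roll 0.1 n13717 x [ 38.6 100.9] y [-22.2  25.6] z at x=50,90 37.2 37.1 all x [ 38.6 101.8]
blue 182 214 346 [[101.6, 24.3, 26.9], [101.6, -21.3, 26.9]]
blue 199 204 356 [[98.1, 25.8, 37.3], [98.1, -22.8, 37.3]]
blue 214 205 355 [[93.1, 25.8, 37.2], [93.1, -22.7, 37.2]]
red 4423 213 344 125 158
[[120.1, 25.0, 18.0], [120.1, -21.0, 18.0]]
[[114.9, 25.3, 18.0], [114.9, -21.2, 18.0]]
```

{"op": "servo_tool", "data": {
  "steps": [
    {"tx":0,"ty":0,"tz":0.2,"yaw":0,"claw":4},
    {"tx":0,"ty":0,"tz":0,"yaw":0,"claw":4},
    {"tx":0,"ty":0,"tz":0,"yaw":0,"claw":5.4},
    {"tx":0,"ty":0,"tz":0,"yaw":0,"claw":6.5},
    {"tx":0,"ty":0,"tz":0,"yaw":0,"claw":7.5},
    {"tx":0,"ty":0,"tz":0,"yaw":0,"claw":7.5},
    {"tx":0,"ty":0,"tz":0,"yaw":0,"claw":7.5},
    {"tx":0,"ty":0,"tz":1,"yaw":0,"claw":7.5},
    {"tx":0,"ty":0,"tz":3,"yaw":0,"claw":7.5},
    {"tx":0,"ty":0,"tz":4,"yaw":0,"claw":7.5},
    {"tx":-0.5,"ty":0,"tz":4,"yaw":0,"claw":7.5},
    {"tx":-2,"ty":0,"tz":3,"yaw":0,"claw":7.5},
    {"tx":-3,"ty":0,"tz":2,"yaw":0,"claw":7.5},
    {"tx":-3,"ty":0,"tz":0,"yaw":0,"claw":7.5},
    {"tx":0,"ty":0,"tz":0,"yaw":0,"claw":7.5}
  ]
}}

```text
time_s: 11.65
position: [0.4551, -0.2151, 0.2194]
tool_rot: [[0.998, 0.061, 0.001], [0.061, -0.998, -0.001], [0.001, 0.001, -1.0]]
ft_force: [0.6, -0.7, 0.3]
grip_width: 0.0749
gripper_force: 0.0
```

```bash
python3 look.py w10
```

```text
11.65 tcp [-28.1   6.4 195.4] [ 0.6 -0.7  0.3]
w10.npz pitch 0.3 roll 0.4 n941 x [ 16.2 100.5] y [-22.7  26.3] z at x=50,90 36.6 36.8 all x [ 16.2 100.6]Traceback (most recent call last):
  File "look.py", line 5, in <module>
    v0=np.nonzero(bb.sum(1)>100)[0][0]
       ~~~~~~~~~~~~~~~~~~~~~~~~~~~~^^^
IndexError: index 0 is out of bounds for axis 0 with size 0
```

View pics/w10.png

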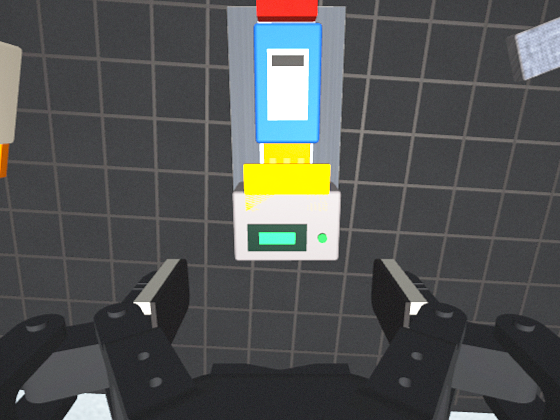

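The block (254–320 px) is centred with the stop (256–318) and the lip (244–330). It is straight and flat, with the tongue under the lip and the gripper clear.

```bash
python3 -c "
from rig import env
print(env.close_job())"
```

```text
the job is handed in; nothing more can be done
None
```

The blue pack is loaded in the dock: tongue hooked under the lip first, then the rear swung down in front of the red stop. It lies flat, straight and centred to about 0.5 mm by the wrist camera. I released it, never touched the white pack, and handed the job in at about 12 s of the 42 s allowed.

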